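# Gauge the depth of the reference well in a block heater

## Robot

A 7-joint arm with a two-finger parallel gripper is mounted at the origin on the work surface. World frame = base frame: x ahead of the robot, y to its left, z up, the work surface at z = 0. Lengths are in m, angles in rad, forces in N, time in s.
With the tool pointing down it reaches from about 0.4 to 0.875 m from the base axis. Payload 6.5 kg.
Tool frame: the origin (TCP) lies at the very end of the fingers, on their centre line; the grasp point (between the pads) lies 19 mm behind it; y points along the fingers, z is the direction in which the jaws open and shut, and the axes are right-handed (so a half turn about y gives the same grasp; the last joint's range is limited). The gripper opens to 85 mm and grips with 20 to 120 N. Pads are 22 mm wide; open, the fingers measure 114 mm over their backs; the gripper's body (76 mm by 85 mm) begins 54 mm behind the grasp point. The pads swing forward as they close: fully open they stand 13 mm farther back than shut.
Start: joints at [-1.337, 0.536, -0.004, 1.538, 0.003, 1.067, -0.071], TCP at [0.192, 0.621, 0.231] pointing down, gripper open.
Joint ranges: [-2.7, 2.7], [-0.37, 2.16], [-1.27, 1.26], [0.24, 2.4], [-1.31, 4.45], [0.19, 1.91], [-2.76, 2.76]. Speed limits (rad/s): [2.39, 2.39, 3.14, 3.14, 3.14, 3.14, 3.14].

## Interface

Orientations are given as a 3x3 rotation matrix whose columns are the frame's x, y, z axes.
In Python, from rig import manip, read_camera, get_calibration gives the robot as it stands.
- The arm moves only by the tool drive_tool, never from a script. Its argument "targets" is a list that holds one entry, the list of rows, each a list of 6 numbers: the shift along the world's x, y, z in cm, then the turn, a rotation vector about the world's x, y, z in degrees. A call has 1 to 20 rows; each row is the pose to reach, as a shift and turn from the pose commanded when the call began; what a row does not reach only later rows make up. A row lasts 1/10 s, in which the tool goes at most 50 mm and 8.59 degrees, less where a joint would pass 70% of its speed; a pose out of reach is approached as far as the arm can. A call with a gripper value outside its range is refused whole. "hand" is the opening, from 0 (shut) to 1 (fully open), set as the call begins (left out, the last holds). The fingers move at their own pace and stop on an object; "grip_force" is the grip in N (left out, the last holds). Time passes only in rows, so rows that repeat a pose let the fingers close. It gives the time, the measured TCP pose, the force and the opening at its end, in the units of the state.
- manip.state(): the state, without advancing time (a new reading comes with each control period).
- read_camera(name): name is "scene" or "top" or "wrist"; returns (picture, depth): 420x560x3 uint8, blue, green, red; 420x560 float32, m along the optical axis (not along the pixel's ray), 0 where there is no reading.
- get_calibration(name): a dict with "vertical_fov" (degrees; the focal length in pixels is half the picture's height over the tangent of half this angle, whatever the lens; pixels are square), "cx", "cy" (the principal point, pixels), "R" (3x3) and "t" (3): a world point X has camera coordinates R X + t; the wrist camera has in their place "hand_eye" (4x4, takes a point from camera to tool coordinates, whose origin is the TCP and whose axes are the tool frame's). Camera axes: x right, y down, z forward; pixel columns grow to the right and rows downward; lengths in m; the calibration is good to about 2 mm. A picture is of the moment at which its call begins: read the wrist's pose just before it. get_calibration takes no time and is no camera call.
- manip.hand_in(): hands the job in, once; it reports no verdict.
The state is a dict: "time": time; "q": joint angles; "qd": joint speeds; "effort": joint torques, N m; "position": TCP position; "tool_rot": TCP orientation; "force": force on the tool from outside, world axes, zero at the start; "moment": the same for the moment, N m; "finger_gap": finger opening in m.
Only numpy, scipy, OpenCV 4.12 (cv2) and the standard library are available. Lean on these libraries where they do the work, as an engineer would, in place of code of your own. Each camera call takes 0.05 s, during which the arm holds its last target.

## Task

Gauge how deep the small brass-rimmed well of the block heater is: take the depth gauge from its stand by the black handle, lower it straight into that well and press it home gently, never with more than 20 N on its nose, until the block's face has pushed the orange ring up the stem and the nose bears on the bottom; hold it pressed there for a moment. Then draw it out and stand it fully back in its stand, upright and released, so that the ring shows the depth: only the block may push the ring, so keep the fingers and the stand from pushing it. Leave the tubes, the beaker and the jar where they are.

Things in the scene. Friction and masses are not known exactly. Their poses are not given: they have to be found in the camera images.
- gauge: Depth gauge: a straight round steel rod standing upright in the stand at the start, 152 mm long, about 0.09 kg. Origin at the end face of its nose (the lower end), z along the rod to the handle. From the nose up: 0 to 6 mm a nose of 6 mm diameter, 6 to 12 mm a taper to 9 mm diameter, then a 9 mm stem up to 110 mm, then a black ribbed round handle of 18 mm diameter from 110 to 152 mm, with a blue top. Grip it by the handle.
- nose: The steel nose that ends the gauge, 6 mm diameter, 6 mm long; same origin and axes as the gauge. It is narrower than the stem, so in a well only the well's bottom can touch it.
- ring: Orange marker ring on the gauge's stem, 22 mm outside diameter, 7 mm high. Origin at the centre of its underside, z along the stem. It slides on the stem with a steady friction of about 4 N and stays where it is pushed; at the start its underside is 46 to 52 mm above the nose's end.
- heater: Block heater, fixed to the bench: a white case 210 mm (x) by 150 mm (y) with an aluminium block 100 by 100 mm. Origin at bench level under the block's centre; its control panel lies to its -x. The block's flat top face is 100 mm above the bench and is the highest part of the heater (the case around it is 92 mm high). In the face: the small brass-rimmed reference well and five plain tube wells of 17.5 mm, two of which hold tubes.
- well_mouth (a point): Centre of the reference well's mouth, on the block's face (100 mm above the bench), 28 mm from the block's centre towards the control panel. The well is a straight vertical blind hole of 10.5 mm diameter with a 1.5 mm chamfer and a flat brass-coloured rim 20 mm across. Its depth is not known beforehand: somewhere from 56 to 76 mm.
- stand: Stand of the gauge, fixed to the bench: a dark steel block 70 by 70 mm, 44 mm high, with a vertical blind hole of 10.5 mm diameter, 36 mm deep, with a 3 mm chamfer. On its top a white scale plate 30 mm wide and 3 mm thick rises to 104 mm above the bench; the near face is 18.5 mm from the hole's axis, on the stand's -x side. Origin at bench level on the hole's axis.
- stand_mouth (a point): Centre of the mouth of the stand's hole, on the stand's top, 44 mm above the bench.
- stand_bottom (a point): Centre of the flat bottom of the stand's hole, 8 mm above the bench; the nose rests on it at the start and must rest on it again at the end.
- tube_a: Clear sample tube with a blue cap, 16 mm diameter (cap 19 mm), 104 mm long, loose in a tube well of the block; its cap stands 24 mm above the block's face. Origin at its lower end. To be left alone.
- tube_b: The same tube with a white cap, in another tube well. To be left alone.
- beaker: Small glass beaker, 60 mm across, 65 mm high, on the bench about 110 mm from the stand's hole. Origin under its centre. To be left alone.
- jar: White jar with a blue lid, 51 mm across, 50 mm high, on the bench about 110 mm from the stand's hole on the other side. Origin under its centre. To be left alone.

How it is judged:
On the way:
1. the gauge is in the brass-rimmed well, its nose pressed on the bottom with at least 2 N for 0.2 s, the ring's underside on the block's face (within 1.5 mm) (contact force between nose and anything else above 2 N and horizontal distance between nose and well_mouth below 0.003 m and z of nose in the frame of well_mouth below -0.053 m and angle between gauge's own z axis and vertical below 0.06 rad and z of ring in the frame of well_mouth below 0.0015 m), for 0.2 s.
At the end, for the whole second after the job is handed in: The gauge stands released and at rest in its stand, nose on the bottom of the hole (within 2 mm, 4 mm sideways), upright within 0.1 rad, the ring at the depth mark to which the block pushed it (54.5 to 77.5 mm above the nose's end) (horizontal distance between nose and stand_bottom below 0.004 m and z of nose in the frame of stand_bottom below 0.002 m and angle between gauge's own z axis and vertical below 0.1 rad and linear speed of gauge below 0.02 m/s and z of ring in the frame of gauge between 0.0545 and 0.0775 m); the robot touches nothing.
It fails at once if the nose is pressed with more than 20 N on anything (contact force between nose and anything else above 20 N).
It fails at once if the fingers push the ring (more than 1 N) (contact force between ring and the fingers above 1 N).
It fails at once if the stand pushes the ring (more than 2 N) (contact force between ring and stand above 2 N).
It fails at once if a tube is moved by more than 12 mm (distance of any of tube_a, tube_b from where it was at the start of the episode above 0.012 m).
It fails at once if the beaker or the jar is moved by more than 15 mm (distance of any of beaker, jar from where it was at the start of the episode above 0.015 m).
It also fails if it takes over 69 s, if anything falls off the work surface, if the arm or the gripper's body presses on something with over 40 N, if the wrist force passes 120 N, or if a joint passes its speed limit or range.

## Working session

There is one attempt and no reset: what is moved stays moved. The work goes in short steps, Python scripts to look and compute and a tool call to move; the robot and the scene stay as the last step left them, time stands still between calls to the robot, and variables do not carry over. Pictures are saved under pics/ and viewed, and the job is handed in when it is done.

Besides the shell and the picture viewer there is one more tool, called by a JSON object that holds its "api" and its "payload". drive_tool: Moves the arm, as the interface text tells. Its arguments: {"type":"object","properties":{"targets":{"type":"array","items":{"type":"array","items":{"type":"array","items":{"type":"number"}}}},"hand":{"type":"number"},"grip_force":{"type":"number"}},"required":["targets"]}

```bash
mkdir -p pics; ls
cat > h.py <<'E'
import numpy as np,cv2,json
from rig import manip, read_camera, get_calibration
def cam(name):
    c=get_calibration(name)
    f=210/np.tan(np.radians(c['vertical_fov'])/2)
    if 'R' in c: R=np.array(c['R']);t=np.array(c['t'])
    else:
        s=manip.state(); T=np.eye(4);T[:3,:3]=s['tool_rot'];T[:3,3]=s['position']
        M=np.linalg.inv(T@np.array(c['hand_eye'])); R=M[:3,:3];t=M[:3,3]
    return f,c['cx'],c['cy'],R,t
def ray(C,u,v):
    f,cx,cy,R,t=C
    d=R.T@np.array([(u-cx)/f,(v-cy)/f,1]); return -R.T@t,d
def onz(C,u,v,z):
    o,d=ray(C,u,v); return o+d*(z-o[2])/d[2]
def proj(C,X):
    f,cx,cy,R,t=C; p=R@np.array(X)+t; return f*p[0]/p[2]+cx,f*p[1]/p[2]+cy
E
python3 - <<'E'
from h import *
for n in ['scene','top','wrist']:
    C=cam(n); im,d=read_camera(n); cv2.imwrite(f'pics/{n}0.png',im); np.savez(f'{n}0.npz',im=im,d=d,R=C[3],t=C[4],f=C[0],c=C[1:3])
    print(n,C[0],C[1:3],-C[3].T@C[4],get_calibration(n).keys())
print(manip.state())
E
```

```text
pics
scene 458.5507724874765 (276.9127830862629, 209.20300695752965) [0.88547553 0.48864636 0.49341139] dict_keys(['vertical_fov', 'cx', 'cy', 'R', 't'])
top 522.6707146762078 (271.6569616432066, 214.58897368386545) [0.42499834 0.01265187 0.89360571] dict_keys(['vertical_fov', 'cx', 'cy', 'R', 't'])
wrist 377.154711854835 (281.2053310824192, 203.68155254160126) [0.11021102 0.64553513 0.37151093] dict_keys(['vertical_fov', 'cx', 'cy', 'hand_eye'])
{'time': 0.15, 'q': array([-1.33718383,  0.53701193, -0.00443127,  1.53862214,  0.00262102,
        1.0672957 , -0.07118833]), 'qd': array([ 0.00021749,  0.00030434, -0.0006622 , -0.0038436 ,  0.00045191,
        0.00102989,  0.00192652]), 'effort': array([ 2.00421891e-03, -5.83781683e+01,  1.04997642e+00, -2.59350693e+01,
        1.24873262e-02,  6.57762692e-03, -1.88692155e-05]), 'position': array([0.191849  , 0.62054526, 0.23061097]), 'tool_rot': array([[ 9.55417556e-01, -2.75176420e-04,  2.95257885e-01],
       [-2.95257988e-01, -1.30292216e-03,  9.55416675e-01],
       [ 1.21789899e-04, -9.99999113e-01, -1.32608274e-03]]), 'force': array([-0.34913409, -0.30154567, -0.20504203]), 'moment': array([0.02538653, 0.00553269, 0.02795423]), 'finger_gap': 0.08546945009382391}
```

View pics/scene0.png

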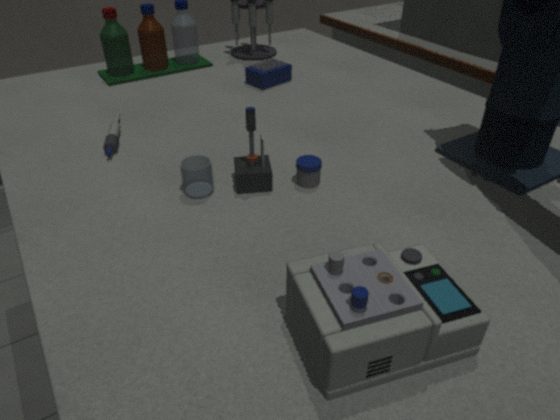

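View pics/top0.png

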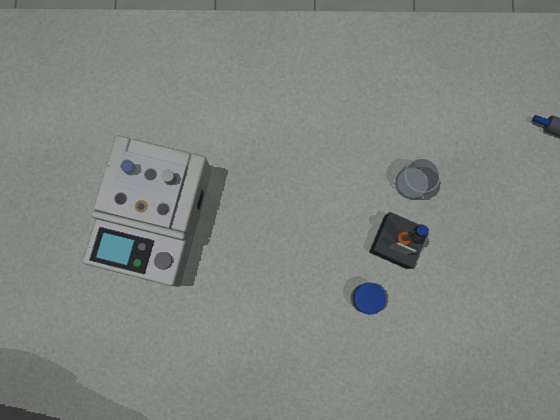

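View pics/wrist0.png

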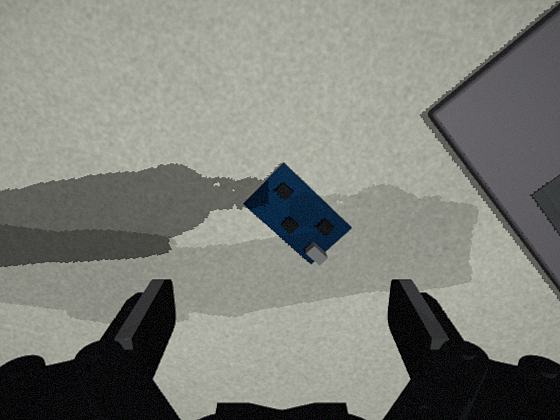

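Run:
```python
from h import *
for n in ['top','scene']:
    Z=np.load(n+'0.npz'); im=Z['im']; C=(float(Z['f']),*Z['c'],Z['R'],Z['t'])
    hsv=cv2.cvtColor(im,cv2.COLOR_BGR2HSV)
    print(n)
    for nm,lo,hi,z in [('blue',(100,120,40),(130,255,255),.160),('orange',(3,100,60),(25,255,255),.100)]:
        m=cv2.inRange(hsv,lo,hi); k,l,s,c=cv2.connectedComponentsWithStats(m)
        for i in range(1,k):
            if s[i,4]>12: print(nm,s[i],c[i].round(1),onz(C,*c[i],z).round(4))
    for p in ([0.4,.2,.1],[.4,-.2,.1]): print(proj(C,p))
Z=np.load('top0.npz'); im=Z['im']
a=cv2.resize(im[180:230,90:190],None,fx=8,fy=8,interpolation=cv2.INTER_CUBIC); b=cv2.resize(im[195:285,350:450],None,fx=6,fy=6,interpolation=cv2.INTER_CUBIC)
cv2.imwrite('pics/cropA.png',a);cv2.imwrite('pics/cropB.png',b)
```

```text
top
blue [533 116  17  10 101] [541.  120.2] [ 0.682  -0.3852  0.16  ]
blue [417 225  11  11  96] [421.7 230.1] [ 0.5187 -0.2034  0.16  ]
blue [354 283  32  31 787] [369.2 298.1] [ 0.4234 -0.1265  0.16  ]
orange [135 201  12  11  40] [140.4 206.6] [0.5609 0.2109 0.1   ]
orange [397 231  14  14 105] [402.8 238.3] [ 0.5137 -0.1915  0.1   ]
(np.float64(143.12698951219136), np.float64(312.9861214259965))
(np.float64(411.07166504952454), np.float64(313.98367026462785))
scene
blue [175   0  12   9  72] [181.2   3.2] [ 0.2863 -1.1103  0.16  ]
blue [141   4  12  10  70] [147.3   7.5] [ 0.4051 -1.1092  0.16  ]
blue [246  64  45  24 351] [271.4  74.1] [ 0.3924 -0.3392  0.16  ]
blue [247 108   7   3  14] [249.7 108.6] [ 0.52   -0.2031  0.16  ]
blue [106 147   6   7  23] [108.7 149.6] [ 0.7788 -0.1821  0.16  ]
blue [297 156  24  16 254] [308.6 162. ] [0.5408 0.0131 0.16  ]
blue [352 287  16  21 199] [359.9 294.6] [0.649  0.2575 0.16  ]
orange [148  21   7  10  41] [150.3  25.4] [ 0.4    -1.1249  0.1   ]
orange [247 154  11   7  41] [252.1 156.8] [ 0.5523 -0.1406  0.1   ]
orange [378 273   6   9  14] [379.6 277.3] [0.5673 0.2063 0.1   ]
orange [385 274   7   9  14] [389.2 279.2] [0.5598 0.2149 0.1   ]
(np.float64(468.0416569389587), np.float64(229.67963053008486))
(np.float64(304.52900695865134), np.float64(124.5526396463945))
```

View pics/cropB.png

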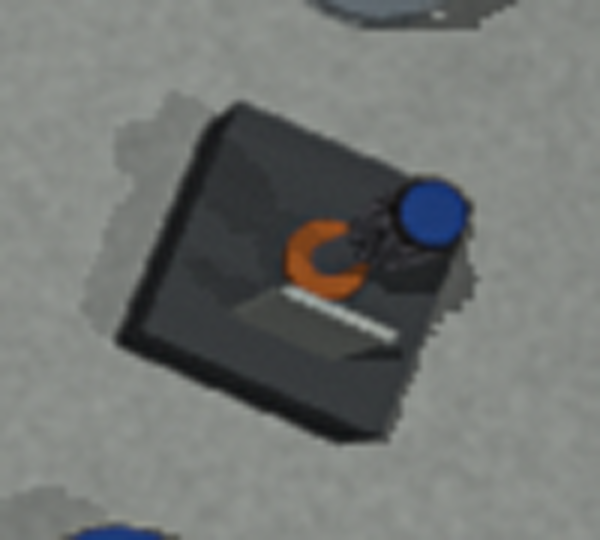

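{"api": "drive_tool", "payload": {"targets": [[[5, -4, 5, 0, 0, 0], [9, -8, 7, 0, 0, 0], [13, -12, 7, 0, 0, 0], [17, -17, 7, 0, 0, 0], [21, -22, 7, 0, 0, 0], [25, -27, 7, 0, 0, 0], [29, -32, 7, 0, 0, 0], [32, -36, 7, 0, 0, 0], [35, -39, 7, 0, 0, 0], [36.5, -41, 7, 0, 0, 0], [37, -41, 7, 0, 0, 0], [37, -41, 7, 0, 0, 0], [37, -41, 7, 0, 0, 0], [37, -41, 7, 0, 0, 0]]]}}

```text
time: 1.55
position: [0.5615, 0.2114, 0.3009]
tool_rot: [[0.955, -0.001, 0.296], [-0.296, 0.0, 0.955], [-0.001, -1.0, -0.0]]
force: [-0.3, 1.4, -0.0]
finger_gap: 0.0852
```

```bash
cat > w.py <<'E'
from h import *
import sys
k=sys.argv[1]
C=cam('wrist'); im,d=read_camera('wrist'); cv2.imwrite(f'pics/wrist{k}.png',im); np.savez(f'wrist{k}.npz',im=im,d=d,R=C[3],t=C[4],f=C[0],c=C[1:3])
s=manip.state(); print(s['time'],s['position'].round(4),s['force'].round(2),s['finger_gap'],s['tool_rot'][:,1].round(4))
E
python3 w.py 1
```

```text
1.6 [0.561  0.2124 0.301 ] [-1.07 -0.01  0.08] 0.08545687423821142 [-1.1e-03  6.0e-04 -1.0e+00]
```

View pics/wrist1.png

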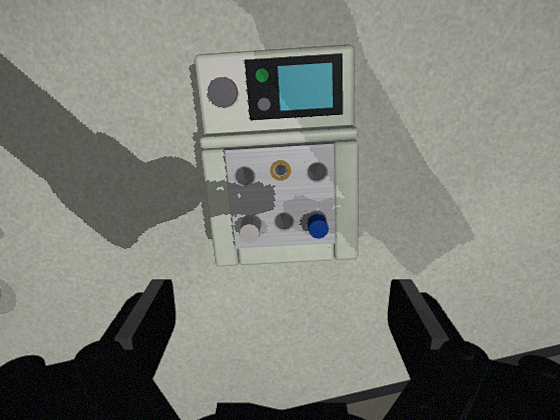

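Run:
```python
from h import *
Z=np.load('wrist1.npz'); im=Z['im']; C=(float(Z['f']),*Z['c'],Z['R'],Z['t'])
print('axis',C[3][2],'pos',-C[3].T@C[4])
hsv=cv2.cvtColor(im,cv2.COLOR_BGR2HSV)
m=cv2.inRange(hsv,(8,90,60),(28,255,255)); k,l,s,c=cv2.connectedComponentsWithStats(m)
for i in range(1,k):
    if s[i,4]>12:
        u,v=s[i,0]+s[i,2]/2-.5,s[i,1]+s[i,3]/2-.5
        print(s[i],c[i].round(1),onz(C,u,v,.1).round(4))
        p=np.argwhere(l==i)[:,::-1].astype(np.float32); e=cv2.fitEllipse(cv2.convexHull(p)); print(e,onz(C,*e[0],.1).round(4))
m=cv2.inRange(im,(150,150,150),(255,255,255))
cv2.imwrite('pics/crop1.png',cv2.resize(im[130:260,200:360],None,fx=5,fy=4.6*1,interpolation=cv2.INTER_CUBIC))
```

```text
axis [ 0.31278829 -0.09620874 -0.94493776] pos [0.47996753 0.2361909  0.44200507]
[270 160  21  21 169] [279.9 170. ] [0.5611 0.2101 0.1   ]
((279.9360656738281, 170.0215301513672), (19.88341522216797, 20.24709129333496), 88.07552337646484) [0.5611 0.21   0.1   ]
```

{"api": "drive_tool", "payload": {"targets": [[[0, -2, 0, 0, 0, 0], [0, -5, 0, 0, 0, 0], [0, -9, 0, 0, 0, 0], [0, -13, 0, 0, 0, 0], [-1, -18, 0, 0, 0, 0], [-2, -23, 0, 0, 0, 0], [-3, -28, 0, 0, 0, 0], [-4, -32, 0, 0, 0, 0], [-4, -36, 0, 0, 0, 0], [-4.2, -39, 0, 0, 0, 0], [-4.2, -41, 0, 0, 0, 0], [-4.2, -41.5, 0, 0, 0, 0], [-4.2, -41.5, 0, 0, 0, 0], [-4.2, -41.5, 0, 0, 0, 0], [-4.2, -41.5, 0, 0, 0, 0]]]}}

```text
time: 3.1
position: [0.5204, -0.2019, 0.3012]
tool_rot: [[0.956, -0.0, 0.293], [-0.293, 0.001, 0.956], [-0.0, -1.0, 0.001]]
force: [0.3, -0.5, -0.2]
finger_gap: 0.0853
```

```bash
python3 w.py 2
cat > g.py <<'E'
from h import *
import sys
Z=np.load(f'wrist{sys.argv[1]}.npz'); im=Z['im']; C=(float(Z['f']),*Z['c'],Z['R'],Z['t'])
hsv=cv2.cvtColor(im,cv2.COLOR_BGR2HSV)
for nm,lo,hi,z in [('blue',(100,120,40),(130,255,255),.160),('orange',(3,100,60),(28,255,255),.06)]:
    m=cv2.inRange(hsv,lo,hi); k,l,s,c=cv2.connectedComponentsWithStats(m)
    for i in range(1,k):
        if s[i,4]>20:
            u,v=s[i,0]+s[i,2]/2-.5,s[i,1]+s[i,3]/2-.5
            print(nm,s[i],c[i].round(1),onz(C,u,v,z).round(4))
E
python3 g.py 2
```

```text
3.15 [ 0.5203 -0.2022  0.3012] [-0.28 -0.2   0.68] 0.08557948608926207 [-0.e+00  7.e-04 -1.e+00]
blue [ 279   19   52   56 2257] [304.1  46.7] [ 0.427  -0.1566  0.16  ]
blue [269 177  20  19 297] [278.2 186.1] [ 0.5179 -0.2034  0.16  ]
orange [268 149  22  18 229] [278.9 156.9] [ 0.5168 -0.2037  0.06  ]
```

View pics/wrist2.png

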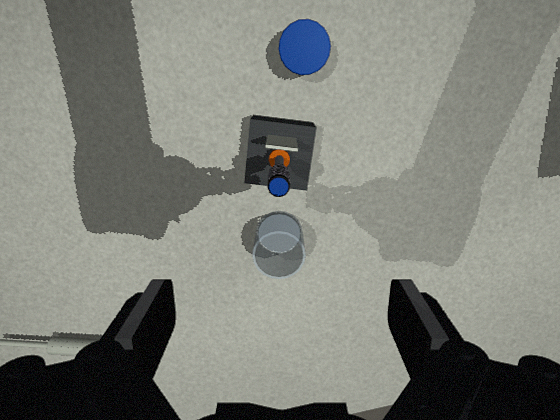

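{"api": "drive_tool", "payload": {"targets": [[[-0.2, -0.1, -2, 0, 0, 0], [-0.2, -0.1, -5, 0, 0, 0], [-0.2, -0.1, -8, 0, 0, 0], [-0.2, -0.1, -11, 0, 0, 0], [-0.2, -0.1, -13.5, 0, 0, 0], [-0.2, -0.1, -15.5, 0, 0, 0], [-0.2, -0.1, -17, 0, 0, 0], [-0.2, -0.1, -17.8, 0, 0, 0], [-0.2, -0.1, -17.8, 0, 0, 0], [-0.2, -0.1, -17.8, 0, 0, 0], [-0.2, -0.1, -17.8, 0, 0, 0]]]}}

```text
time: 4.25
position: [0.5187, -0.2051, 0.1243]
tool_rot: [[0.955, 0.002, 0.295], [-0.295, -0.0, 0.955], [0.002, -1.0, 0.0]]
force: [-0.0, -0.1, -0.0]
finger_gap: 0.0856
```

```bash
python3 w.py 3;python3 g.py 3
```

```text
4.3 [ 0.5186 -0.2052  0.1242] [-0.76  0.49 -0.26] 0.08524180971699655 [ 1.6e-03 -4.0e-04 -1.0e+00]
blue [ 283    0   96   78 6240] [329.6  34.3] [ 0.4328 -0.1657  0.16  ]
blue [ 263  318   45   37 1299] [285.2 336.3] [ 0.5174 -0.2037  0.16  ]
orange [265 222  12  19 160] [271.1 229.5] [ 0.5198 -0.2123  0.06  ]
orange [292 224  10  17 120] [295.7 231. ] [ 0.525  -0.1978  0.06  ]
```

View pics/wrist3.png

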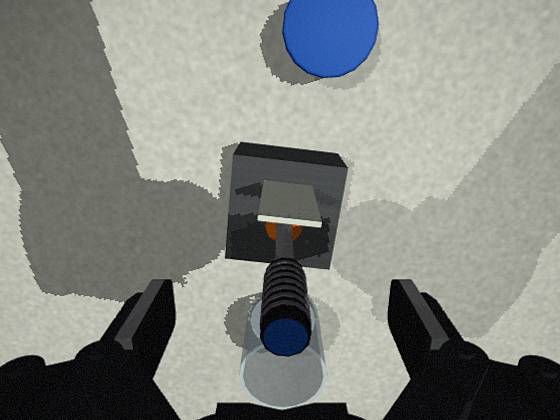

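{"api": "drive_tool", "payload": {"targets": [[[-0.1, 0.1, -0.2, 0, 0, 0], [-0.1, 0.1, -0.2, 0, 0, 0], [-0.1, 0.1, -0.2, 0, 0, 0]]]}}

```text
time: 4.6
position: [0.5169, -0.204, 0.1214]
tool_rot: [[0.955, 0.0, 0.295], [-0.295, 0.0, 0.955], [0.0, -1.0, 0.0]]
force: [-0.2, -0.0, 0.8]
finger_gap: 0.0855
```

{"api": "drive_tool", "payload": {"targets": [[[0, 0, 0, 0, 0, 0], [0, 0, 0, 0, 0, 0], [0, 0, 0, 0, 0, 0], [0, 0, 0, 0, 0, 0], [0, 0, 0, 0, 0, 0], [0, 0, 0, 0, 0, 0], [0, 0, 0, 0, 0, 0], [0, 0, 0, 0, 0, 0], [0, 0, 0, 0, 0, 0], [0, 0, 0, 0, 0, 0]]], "hand": 0, "grip_force": 60}}

```text
time: 5.6
position: [0.5171, -0.204, 0.1214]
tool_rot: [[0.955, 0.0, 0.295], [-0.295, 0.0, 0.955], [0.0, -1.0, 0.0]]
force: [-0.7, 0.7, 3.5]
finger_gap: 0.0165
```

```bash
python3 w.py 4;python3 g.py 4
```

```text
5.65 [ 0.5171 -0.204   0.1214] [-0.14  0.62  2.86] 0.01655622630084904 [ 3.e-04  0.e+00 -1.e+00]
blue [ 281    0   97   82 6613] [328.9  36.3] [ 0.4317 -0.1654  0.16  ]
blue [ 259  328   45   38 1336] [281.1 346.6] [ 0.5172 -0.2044  0.16  ]
orange [263 228  12  18 144] [269.1 235.1] [ 0.5199 -0.2129  0.06  ]
orange [290 231  11  15 115] [293.8 237.1] [ 0.5254 -0.1983  0.06  ]
```

View pics/wrist4.png

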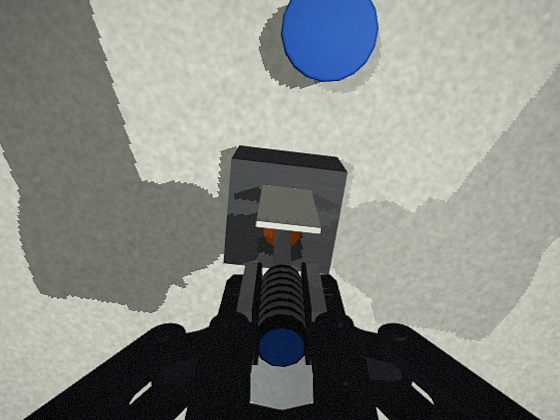

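{"api": "drive_tool", "payload": {"targets": [[[0, 0, 0.5, 0, 0, 0], [0, 0, 1.5, 0, 0, 0], [0, 0, 3, 0, 0, 0], [0, 0, 5, 0, 0, 0], [0, 0, 7, 0, 0, 0], [0, 0, 9, 0, 0, 0], [0, 0, 11, 0, 0, 0], [0, 0, 13, 0, 0, 0], [0, 0, 14, 0, 0, 0], [0, 0, 14, 0, 0, 0], [0, 0, 14, 0, 0, 0]]]}}

```text
time: 6.75
position: [0.5165, -0.2038, 0.2608]
tool_rot: [[0.955, -0.001, 0.295], [-0.295, 0.0, 0.955], [-0.001, -1.0, 0.0]]
force: [-0.6, -0.1, -1.2]
finger_gap: 0.0168
```

{"api": "drive_tool", "payload": {"targets": [[[0, 1, 0, 0, 0, 0], [0, 3, 0, 0, 0, 0], [0.5, 6, 0, 0, 0, 0], [1, 9, 0, 0, 0, 0], [1.5, 12, 0, 0, 0, 0], [2, 15, 0, 0, 0, 0], [2.5, 18, 0, 0, 0, 0], [3, 21, 0, 0, 0, 0], [3.5, 24, 0, 0, 0, 0], [4, 27, 0, 0, 0, 0], [4.4, 30, 0, 0, 0, 0], [4.4, 33, 0, 0, 0, 0], [4.4, 36, 0, 0, 0, 0], [4.4, 38.5, 0, 0, 0, 0], [4.4, 40.5, 0, 0, 0, 0], [4.4, 41.4, 0, 0, 0, 0], [4.4, 41.4, 0, 0, 0, 0], [4.4, 41.4, 0, 0, 0, 0], [4.4, 41.4, 0, 0, 0, 0]]]}}

```text
time: 8.65
position: [0.5611, 0.2083, 0.2612]
tool_rot: [[0.955, -0.0, 0.297], [-0.297, -0.001, 0.955], [0.0, -1.0, -0.001]]
force: [-0.5, 0.3, -1.5]
finger_gap: 0.0165
```

```bash
python3 w.py 5;python3 g.py 5
python3 - <<'E'
from h import *
for n in ['scene','top']:
    im,d=read_camera(n); cv2.imwrite(f'pics/{n}5.png',im)
    np.savez(n+'5.npz',im=im)
s=cv2.imread('pics/scene5.png');w=cv2.imread('pics/wrist5.png')
a=cv2.resize(s[110:350,230:470],(600,600),interpolation=cv2.INTER_CUBIC)
cv2.imwrite('pics/c5.png',a)
E
```

```text
8.7 [0.5612 0.2085 0.2613] [-0.47 -0.39 -0.73] 0.0167673869092229 [ 0.e+00 -6.e-04 -1.e+00]
blue [314 229  24  28 510] [325.6 243. ] [0.5968 0.2295 0.16  ]
blue [ 259  328   45   38 1316] [281.1 346.5] [0.6729 0.173  0.16  ]
orange [273 170  23  23 201] [283.8 180.7] [0.5723 0.2072 0.06  ]
orange [264 210  36  36 726] [281.4 225.6] [0.6168 0.1909 0.06  ]
```

View pics/c5.png

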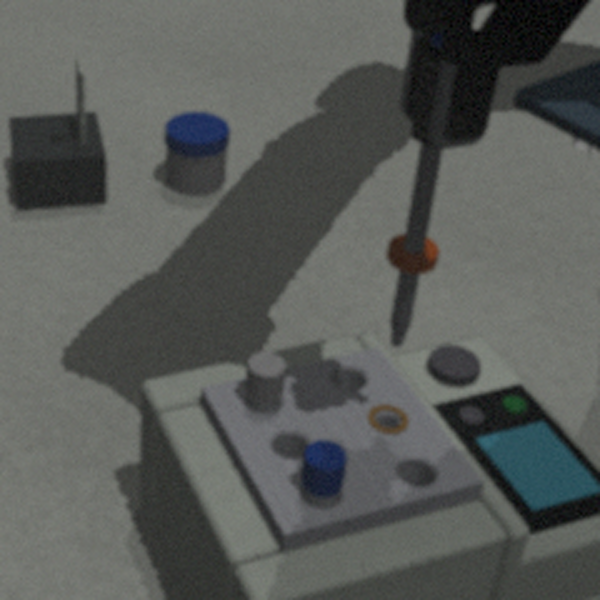

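View pics/wrist5.png

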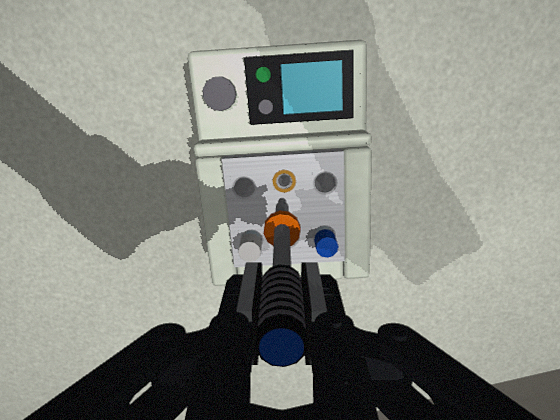

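Run:
```python
from h import *
Z=np.load('wrist5.npz'); im=Z['im']; C=(float(Z['f']),*Z['c'],Z['R'],Z['t'])
print('well',onz(C,284,181,.1))
for z in(.148,): 
  for uv in((281.5,199),(281.5,202),(282,205)): print(uv,onz(C,*uv,z))
print('ring c',onz(C,281.4,227.6,.205), proj(C,[.561,.2085,.148]),'exp nose at tcp xy')
cv2.imwrite('pics/c5w.png',cv2.resize(im[160:260,220:345],None,fx=6,fy=6,interpolation=cv2.INTER_CUBIC))
```

```text
well [0.56144202 0.21026314 0.1       ]
(281.5, 199) [0.56057416 0.2083356  0.148     ]
(281.5, 202) [0.56272583 0.20766637 0.148     ]
(282, 205) [0.56499557 0.20733455 0.148     ]
ring c [0.55867749 0.20884029 0.205     ] (np.float64(281.8987485920669), np.float64(199.47740834802443)) exp nose at tcp xy
```

View pics/c5w.png

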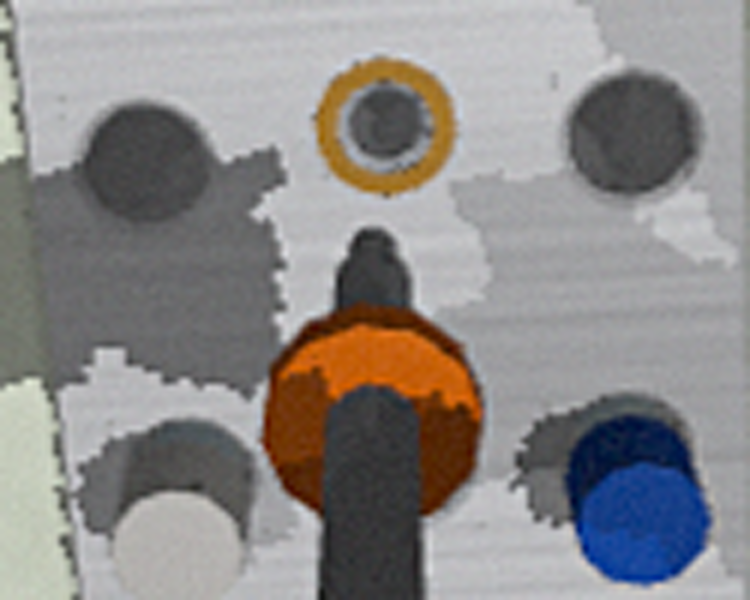

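Run:
```python
from h import *
for k,dz in((5,.14),(4,0)):
  Z=np.load(f'wrist{k}.npz'); C=(float(Z['f']),*Z['c'],Z['R'],Z['t'])
  print('top',onz(C,281.1,346.6,.160+dz))
  if k==5: print('ring',onz(C,282.2,228.3,.2005),onz(C,282.,202,.148),onz(C,282.,198.2,.148),onz(C,283.8,180.7,.1))
f,cx,cy,R,t=cam('scene'); C=(f,cx,cy,R,t)
# scene: nose pixel from crop
print(onz(C,230+398/2.5,110+344/2.5,.148), onz(C,230+388/2.5,110+418/2.5,.1), onz(C,230+413/2.5,110+253/2.5,.2005))
```

```text
top [0.56116359 0.20794468 0.3       ]
ring [0.56104098 0.20859126 0.2005    ] [0.56283169 0.20800654 0.148     ] [0.56010787 0.20885242 0.148     ] [0.56114568 0.21018072 0.1       ]
top [ 0.51726206 -0.2043735   0.16      ]
[0.56355171 0.20957564 0.148     ] [0.56149794 0.20974734 0.1       ] [0.56460104 0.2098287  0.2005    ]
```

{"api": "drive_tool", "payload": {"targets": [[[-0.05, 0.15, -0.5, 0, 0, 0], [-0.1, 0.15, -1.5, 0, 0, 0], [-0.1, 0.15, -2.5, 0, 0, 0], [-0.1, 0.15, -3.4, 0, 0, 0], [-0.1, 0.15, -4, 0, 0, 0], [-0.1, 0.15, -4, 0, 0, 0], [-0.1, 0.15, -4, 0, 0, 0], [-0.1, 0.15, -4, 0, 0, 0]]]}}

```text
time: 9.6
position: [0.5603, 0.2116, 0.2217]
tool_rot: [[0.955, 0.001, 0.295], [-0.295, 0.0, 0.955], [0.001, -1.0, 0.001]]
force: [0.5, 0.2, -1.4]
finger_gap: 0.0169
```

```bash
python3 w.py 6
python3 - <<'E'
from h import *
im,d=read_camera('scene'); w=np.load('wrist6.npz')['im']
a=cv2.resize(im[200:320,330:430],(400,480),interpolation=cv2.INTER_CUBIC)
b=cv2.resize(w[170:250,250:317],(400,480),interpolation=cv2.INTER_CUBIC)
cv2.imwrite('pics/c6.png',np.hstack([a,b]))
E
```

```text
9.65 [0.5603 0.2116 0.2218] [ 0.39 -0.17 -0.67] 0.016947354709765442 [ 9.e-04  4.e-04 -1.e+00]
```

View pics/c6.png

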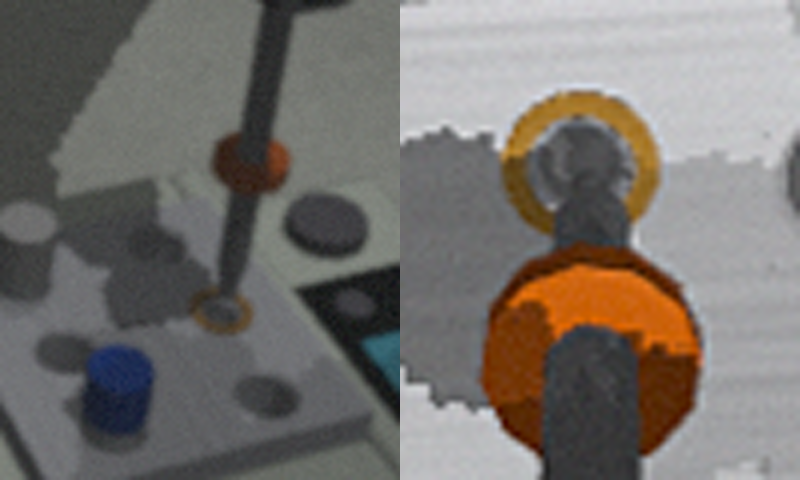

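Run:
```python
from h import *
Z=np.load('wrist6.npz'); C=(float(Z['f']),*Z['c'],Z['R'],Z['t'])
im=Z['im'];hsv=cv2.cvtColor(im,cv2.COLOR_BGR2HSV)
print('well',onz(C,280.3,197.3,.1),'nose',onz(C,282,202,.108),'ring',onz(C,250+191/5.97,170+350/6,.1605))
C=cam('scene')
print('scene well',onz(C,330+222/4,200+310/4,.1),'nose',onz(C,330+231/4,200+296/4,.108))
```

```text
well [0.56108562 0.21050063 0.1       ] nose [0.56230409 0.2114034  0.108     ] ring [0.56048713 0.21178838 0.1605    ]
scene well [0.56154632 0.21033178 0.1       ] nose [0.56170825 0.2129188  0.108     ]
```

{"api": "drive_tool", "payload": {"targets": [[[0, -0.1, 0, 0, 0, 0], [0, -0.1, -0.2, 0, 0, 0], [0, -0.1, -0.4, 0, 0, 0], [0, -0.1, -0.6, 0, 0, 0], [0, -0.1, -0.8, 0, 0, 0], [0, -0.1, -1.0, 0, 0, 0], [0, -0.1, -1.2, 0, 0, 0], [0, -0.1, -1.2, 0, 0, 0]]]}}

```text
time: 10.5
position: [0.5597, 0.2104, 0.2089]
tool_rot: [[0.955, -0.001, 0.295], [-0.295, -0.0, 0.955], [-0.0, -1.0, -0.0]]
force: [-0.4, 0.1, -1.1]
finger_gap: 0.0165
```

```bash
python3 w.py 7
python3 - <<'E'
from h import *
im,d=read_camera('scene'); w=np.load('wrist7.npz')['im']
a=cv2.resize(im[200:320,330:430],(400,480),interpolation=cv2.INTER_CUBIC)
b=cv2.resize(w[170:250,250:317],(400,480),interpolation=cv2.INTER_CUBIC)
cv2.imwrite('pics/c7.png',np.hstack([a,b]))
E
```

```text
10.55 [0.5599 0.2105 0.2091] [ 0.44  0.34 -0.79] 0.016618193851059643 [-3.e-04 -2.e-04 -1.e+00]
```

View pics/c7.png

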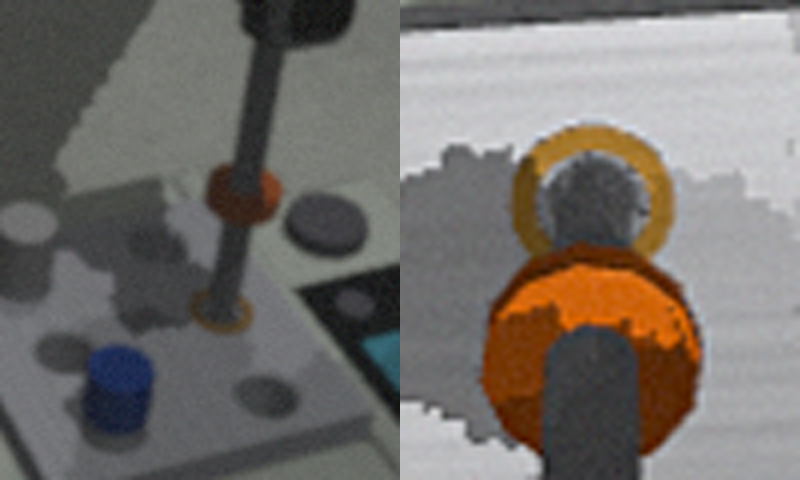

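{"api": "drive_tool", "payload": {"targets": [[[0.1, 0, -0.1, 0, 0, 0], [0.1, 0, -0.3, 0, 0, 0], [0.1, 0, -0.5, 0, 0, 0], [0.1, 0, -0.7, 0, 0, 0], [0.1, 0, -0.9, 0, 0, 0], [0.1, 0, -1.0, 0, 0, 0]]]}}

```text
time: 11.2
position: [0.5608, 0.2105, 0.199]
tool_rot: [[0.955, -0.0, 0.295], [-0.295, -0.0, 0.955], [-0.0, -1.0, -0.0]]
force: [0.1, -0.3, -0.2]
finger_gap: 0.0168
```

{"api": "drive_tool", "payload": {"targets": [[[0, 0, -0.1, 0, 0, 0], [0, 0, -0.2, 0, 0, 0], [0, 0, -0.4, 0, 0, 0], [0, 0, -0.6, 0, 0, 0], [0, 0, -0.8, 0, 0, 0]]]}}

```text
time: 11.7
position: [0.5609, 0.2105, 0.1911]
tool_rot: [[0.955, -0.0, 0.295], [-0.295, -0.0, 0.955], [-0.0, -1.0, -0.0]]
force: [-0.5, 0.4, -1.2]
finger_gap: 0.0168
```

{"api": "drive_tool", "payload": {"targets": [[[0, 0, -0.2, 0, 0, 0], [0, 0, -0.5, 0, 0, 0], [0, 0, -0.8, 0, 0, 0], [0, 0, -1.1, 0, 0, 0], [0, 0, -1.4, 0, 0, 0], [0, 0, -1.7, 0, 0, 0], [0, 0, -2.0, 0, 0, 0], [0, 0, -2.0, 0, 0, 0]]]}}

```text
time: 12.5
position: [0.5607, 0.2104, 0.1708]
tool_rot: [[0.955, -0.001, 0.295], [-0.295, -0.0, 0.955], [-0.0, -1.0, -0.0]]
force: [-0.6, -0.4, -1.0]
finger_gap: 0.0165
```

{"api": "drive_tool", "payload": {"targets": [[[0, 0, -0.2, 0, 0, 0], [0, 0, -0.4, 0, 0, 0], [0, 0, -0.6, 0, 0, 0], [0, 0, -0.8, 0, 0, 0], [0, 0, -0.8, 0, 0, 0]]]}}

```text
time: 13.0
position: [0.561, 0.2105, 0.1633]
tool_rot: [[0.955, 0.0, 0.295], [-0.295, 0.0, 0.955], [0.0, -1.0, 0.0]]
force: [-1.2, -1.2, 0.7]
finger_gap: 0.0167
```

```bash
python3 w.py 8
python3 - <<'E'
from h import *
im,d=read_camera('scene'); w=np.load('wrist8.npz')['im']
a=cv2.resize(im[200:320,330:430],(400,480),interpolation=cv2.INTER_CUBIC)
b=cv2.resize(w[170:290,240:340],(400,480),interpolation=cv2.INTER_CUBIC)
cv2.imwrite('pics/c8.png',np.hstack([a,b]))
E
```

```text
13.05 [0.561  0.2106 0.1633] [-0.82 -0.81 -0.23] 0.016860623504390264 [ 2.e-04  1.e-04 -1.e+00]
```

View pics/c8.png

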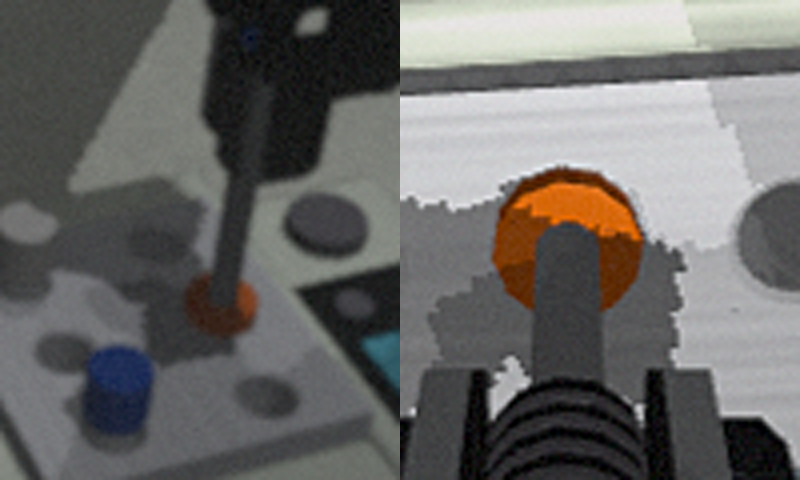

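{"api": "drive_tool", "payload": {"targets": [[[0, 0, -0.1, 0, 0, 0], [0, 0, -0.2, 0, 0, 0], [0, 0, -0.3, 0, 0, 0], [0, 0, -0.4, 0, 0, 0], [0, 0, -0.4, 0, 0, 0]]]}}

```text
time: 13.6
position: [0.561, 0.2106, 0.1592]
tool_rot: [[0.955, 0.0, 0.295], [-0.295, 0.0, 0.955], [0.0, -1.0, 0.0]]
force: [-1.5, -0.1, 1.4]
finger_gap: 0.0165
```

{"api": "drive_tool", "payload": {"targets": [[[0, 0, -0.05, 0, 0, 0], [0, 0, -0.1, 0, 0, 0], [0, 0, -0.1, 0, 0, 0]]]}}

```text
time: 13.9
position: [0.561, 0.2105, 0.1583]
tool_rot: [[0.955, 0.0, 0.295], [-0.295, 0.0, 0.955], [0.0, -1.0, 0.0]]
force: [-1.6, -0.2, 3.3]
finger_gap: 0.0167
```

{"api": "drive_tool", "payload": {"targets": [[[0, 0, -0.05, 0, 0, 0], [0, 0, -0.1, 0, 0, 0], [0, 0, -0.1, 0, 0, 0]]]}}

```text
time: 14.2
position: [0.561, 0.2106, 0.1572]
tool_rot: [[0.955, 0.0, 0.295], [-0.295, 0.0, 0.955], [0.0, -1.0, 0.0]]
force: [-0.6, 0.2, 2.6]
finger_gap: 0.0167
```

{"api": "drive_tool", "payload": {"targets": [[[0, 0, 0, 0, 0, 0], [0, 0, -0.05, 0, 0, 0], [0, 0, -0.1, 0, 0, 0], [0, 0, -0.1, 0, 0, 0]]], "grip_force": 20}}

```text
time: 14.6
position: [0.561, 0.2106, 0.1562]
tool_rot: [[0.955, 0.0, 0.295], [-0.295, 0.0, 0.955], [0.0, -1.0, 0.0]]
force: [-0.5, 0.7, 2.9]
finger_gap: 0.0169
```

{"api": "drive_tool", "payload": {"targets": [[[0, 0, -0.05, 0, 0, 0], [0, 0, -0.1, 0, 0, 0], [0, 0, -0.1, 0, 0, 0]]]}}

```text
time: 14.9
position: [0.561, 0.2105, 0.1552]
tool_rot: [[0.955, 0.0, 0.295], [-0.295, 0.0, 0.955], [0.0, -1.0, 0.0]]
force: [-0.5, 0.1, 2.5]
finger_gap: 0.0166
```

{"api": "drive_tool", "payload": {"targets": [[[0, 0, -0.05, 0, 0, 0], [0, 0, -0.1, 0, 0, 0], [0, 0, -0.1, 0, 0, 0]]]}}

```text
time: 15.2
position: [0.561, 0.2106, 0.1542]
tool_rot: [[0.955, 0.0, 0.295], [-0.295, 0.0, 0.955], [0.0, -1.0, 0.0]]
force: [-0.7, 0.8, 2.6]
finger_gap: 0.0166
```

{"api": "drive_tool", "payload": {"targets": [[[0, 0, -0.05, 0, 0, 0], [0, 0, -0.1, 0, 0, 0], [0, 0, -0.1, 0, 0, 0]]]}}

```text
time: 15.5
position: [0.561, 0.2106, 0.1532]
tool_rot: [[0.955, 0.0, 0.295], [-0.295, 0.0, 0.955], [0.0, -1.0, 0.0]]
force: [-0.7, -0.1, 3.4]
finger_gap: 0.0165
```

{"api": "drive_tool", "payload": {"targets": [[[0, 0, -0.05, 0, 0, 0], [0, 0, -0.1, 0, 0, 0], [0, 0, -0.1, 0, 0, 0]]]}}

```text
time: 15.8
position: [0.561, 0.2105, 0.1522]
tool_rot: [[0.955, 0.0, 0.295], [-0.295, 0.0, 0.955], [0.0, -1.0, 0.0]]
force: [-0.2, -0.3, 2.1]
finger_gap: 0.0164
```

{"api": "drive_tool", "payload": {"targets": [[[0, 0, -0.05, 0, 0, 0], [0, 0, -0.1, 0, 0, 0], [0, 0, -0.1, 0, 0, 0]]]}}

```text
time: 16.1
position: [0.561, 0.2106, 0.1512]
tool_rot: [[0.955, 0.0, 0.295], [-0.295, 0.0, 0.955], [0.0, -1.0, 0.0]]
force: [-0.2, 0.5, 2.7]
finger_gap: 0.0163
```

{"api": "drive_tool", "payload": {"targets": [[[0, 0, -0.05, 0, 0, 0], [0, 0, -0.1, 0, 0, 0], [0, 0, -0.1, 0, 0, 0]]]}}

```text
time: 16.4
position: [0.561, 0.2105, 0.1502]
tool_rot: [[0.955, 0.0, 0.295], [-0.295, 0.0, 0.955], [0.0, -1.0, 0.0]]
force: [-0.1, 0.8, 2.6]
finger_gap: 0.0164
```

{"api": "drive_tool", "payload": {"targets": [[[0, 0, -0.05, 0, 0, 0], [0, 0, -0.1, 0, 0, 0], [0, 0, -0.1, 0, 0, 0]]]}}

```text
time: 16.7
position: [0.5609, 0.2106, 0.1492]
tool_rot: [[0.955, 0.0, 0.295], [-0.295, 0.0, 0.955], [0.0, -1.0, 0.0]]
force: [0.8, 1.5, 2.3]
finger_gap: 0.0167
```

{"api": "drive_tool", "payload": {"targets": [[[0, 0, -0.05, 0, 0, 0], [0, 0, -0.1, 0, 0, 0], [0, 0, -0.1, 0, 0, 0]]]}}

```text
time: 17.0
position: [0.561, 0.2105, 0.1482]
tool_rot: [[0.955, 0.0, 0.295], [-0.295, 0.0, 0.955], [0.0, -1.0, 0.0]]
force: [-1.0, 0.9, 2.4]
finger_gap: 0.0167
```

```bash
python3 w.py 9
python3 - <<'E'
from h import *
im,d=read_camera('scene'); w=np.load('wrist9.npz')['im']
a=cv2.resize(im[200:320,330:430],(400,480),interpolation=cv2.INTER_CUBIC)
b=cv2.resize(w[200:360,215:348],(400,480),interpolation=cv2.INTER_CUBIC)
cv2.imwrite('pics/c9.png',np.hstack([a,b]))
E
```

```text
17.05 [0.5609 0.2105 0.1482] [0.18 1.2  2.61] 0.016581667288552013 [ 0.  0. -1.]
```

View pics/c9.png

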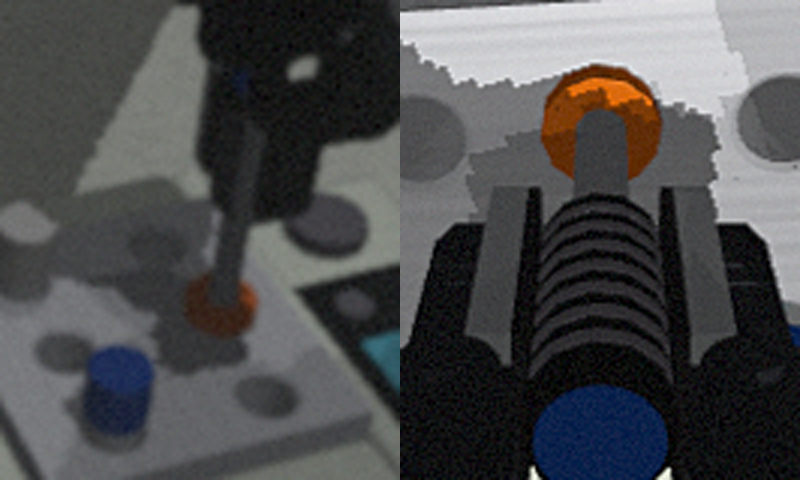

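{"api": "drive_tool", "payload": {"targets": [[[0, 0, -0.05, 0, 0, 0], [0, 0, -0.1, 0, 0, 0], [0, 0, -0.1, 0, 0, 0]]]}}

```text
time: 17.4
position: [0.561, 0.2105, 0.1472]
tool_rot: [[0.955, 0.0, 0.295], [-0.295, 0.0, 0.955], [0.0, -1.0, 0.0]]
force: [0.3, 0.3, 3.0]
finger_gap: 0.0165
```

{"api": "drive_tool", "payload": {"targets": [[[0, 0, -0.05, 0, 0, 0], [0, 0, -0.1, 0, 0, 0], [0, 0, -0.1, 0, 0, 0]]]}}

```text
time: 17.7
position: [0.5609, 0.2106, 0.1462]
tool_rot: [[0.955, -0.0, 0.295], [-0.295, 0.0, 0.955], [-0.0, -1.0, 0.0]]
force: [-0.4, 1.4, 2.8]
finger_gap: 0.0167
```

{"api": "drive_tool", "payload": {"targets": [[[0, 0, -0.05, 0, 0, 0], [0, 0, -0.1, 0, 0, 0], [0, 0, -0.1, 0, 0, 0]]]}}

```text
time: 18.0
position: [0.561, 0.2106, 0.1457]
tool_rot: [[0.955, 0.0, 0.295], [-0.295, 0.0, 0.955], [0.0, -1.0, 0.0]]
force: [-1.5, 0.2, 6.9]
finger_gap: 0.0164
```

{"api": "drive_tool", "payload": {"targets": [[[0, 0, -0.03, 0, 0, 0], [0, 0, -0.05, 0, 0, 0], [0, 0, -0.05, 0, 0, 0], [0, 0, -0.05, 0, 0, 0], [0, 0, -0.05, 0, 0, 0], [0, 0, -0.05, 0, 0, 0]]]}}

```text
time: 18.6
position: [0.5611, 0.2105, 0.1456]
tool_rot: [[0.955, 0.0, 0.295], [-0.295, 0.0, 0.955], [0.0, -1.0, 0.0]]
force: [-2.4, -0.5, 10.3]
finger_gap: 0.0164
```

```bash
python3 w.py 10; python3 g.py 10
python3 - <<'E'
from h import *
im,d=read_camera('scene'); w=np.load('wrist10.npz')['im']
a=cv2.resize(im[200:320,330:430],(400,480),interpolation=cv2.INTER_CUBIC)
b=cv2.resize(w[200:360,215:348],(400,480),interpolation=cv2.INTER_CUBIC)
cv2.imwrite('pics/c10.png',np.hstack([a,b]))
E
```

```text
18.65 [0.5611 0.2105 0.1457] [-2.54  0.69 10.41] 0.016593907171600617 [ 3.e-04  3.e-04 -1.e+00]
blue [344 310  16  19  99] [352.5 318.2] [0.5762 0.2349 0.16  ]
blue [ 259  328   45   38 1327] [281.  346.8] [0.5806 0.2041 0.16  ]
orange [261 224  41  38 889] [281.4 239.9] [0.5806 0.2042 0.06  ]
```

View pics/c10.png

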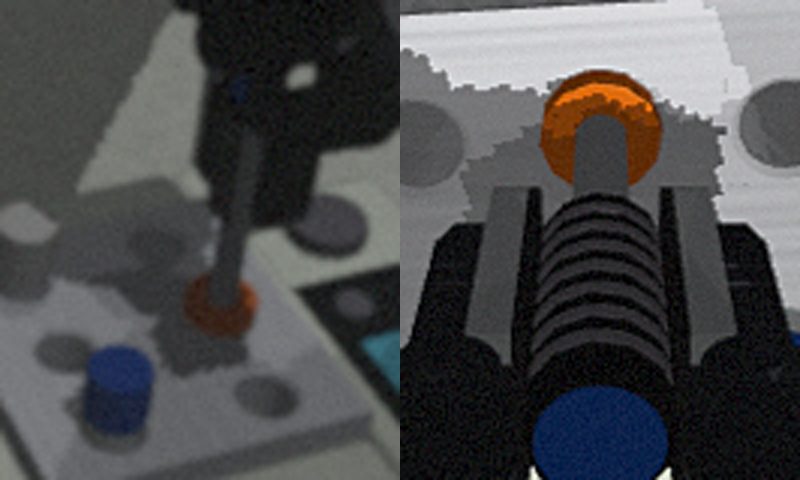

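{"api": "drive_tool", "payload": {"targets": [[[0, 0, 0.1, 0, 0, 0], [0, 0, 0.1, 0, 0, 0], [0, 0, 0.1, 0, 0, 0], [0, 0, 0.3, 0, 0, 0], [0, 0, 0.6, 0, 0, 0], [0, 0, 1, 0, 0, 0], [0, 0, 1.6, 0, 0, 0], [0, 0, 2.4, 0, 0, 0], [0, 0, 3.4, 0, 0, 0], [0, 0, 4.6, 0, 0, 0], [0, 0, 6, 0, 0, 0], [0, 0, 7.5, 0, 0, 0], [0, 0, 9, 0, 0, 0], [0, 0, 10.5, 0, 0, 0], [0, 0, 11.6, 0, 0, 0], [0, 0, 11.6, 0, 0, 0], [0, 0, 11.6, 0, 0, 0]]], "grip_force": 60}}

```text
time: 20.4
position: [0.5608, 0.2105, 0.2608]
tool_rot: [[0.955, 0.0, 0.295], [-0.295, 0.0, 0.955], [0.0, -1.0, 0.0]]
force: [-0.4, 0.6, -1.1]
finger_gap: 0.0161
```

{"api": "drive_tool", "payload": {"targets": [[[0, -1, 0, 0, 0, 0], [0, -3, 0, 0, 0, 0], [0, -6, 0, 0, 0, 0], [0, -9, 0, 0, 0, 0], [0, -12, 0, 0, 0, 0], [-0.5, -15, 0, 0, 0, 0], [-1, -18, 0, 0, 0, 0], [-1.5, -21, 0, 0, 0, 0], [-2, -24, 0, 0, 0, 0], [-2.5, -27, 0, 0, 0, 0], [-3, -30, 0, 0, 0, 0], [-3.5, -33, 0, 0, 0, 0], [-4, -36, 0, 0, 0, 0], [-4.4, -38.5, 0, 0, 0, 0], [-4.4, -40.5, 0, 0, 0, 0], [-4.4, -41.4, 0, 0, 0, 0], [-4.4, -41.4, 0, 0, 0, 0], [-4.4, -41.4, 0, 0, 0, 0], [-4.4, -41.4, 0, 0, 0, 0]]]}}

```text
time: 22.3
position: [0.5172, -0.202, 0.2606]
tool_rot: [[0.956, -0.0, 0.293], [-0.293, 0.001, 0.956], [-0.0, -1.0, 0.001]]
force: [-0.5, -0.1, 0.5]
finger_gap: 0.0168
```

```bash
python3 w.py 11; python3 g.py 11
```

```text
22.35 [ 0.5172 -0.2021  0.2606] [-0.27  0.   -1.46] 0.01645812193250959 [-2.e-04  7.e-04 -1.e+00]
blue [ 279   17   58   62 2800] [307.8  47.4] [ 0.4266 -0.158   0.16  ]
blue [ 259  328   45   38 1322] [281.2 346.6] [ 0.6285 -0.2365  0.16  ]
orange [262 223  40  39 884] [281.4 239.9] [ 0.5876 -0.2233  0.06  ]
```

View pics/wrist11.png

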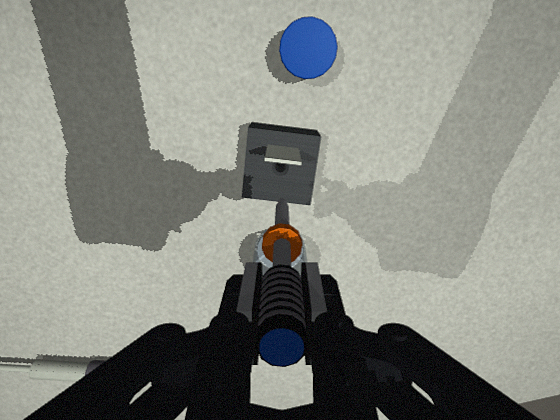

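{"api": "drive_tool", "payload": {"targets": [[[0, -0.1, -0.5, 0, 0, 0], [0, -0.1, -1.5, 0, 0, 0], [0, -0.1, -3, 0, 0, 0], [0, -0.1, -4.5, 0, 0, 0], [0, -0.1, -6, 0, 0, 0], [0, -0.1, -7.5, 0, 0, 0], [0, -0.1, -8.5, 0, 0, 0], [0, -0.1, -9, 0, 0, 0], [0, -0.1, -9, 0, 0, 0], [0, -0.1, -9, 0, 0, 0]]]}}

```text
time: 23.35
position: [0.5173, -0.2046, 0.1712]
tool_rot: [[0.955, 0.001, 0.295], [-0.295, -0.0, 0.955], [0.001, -1.0, -0.0]]
force: [0.1, -0.0, -1.2]
finger_gap: 0.0165
```

```bash
python3 w.py 12
python3 - <<'E'
from h import *
im,d=read_camera('scene');t,_=read_camera('top'); w=np.load('wrist12.npz')['im']
a=cv2.resize(im[100:200,210:310],(400,400),interpolation=cv2.INTER_CUBIC)
b=cv2.resize(w[160:260,231:331],(400,400),interpolation=cv2.INTER_CUBIC)
cv2.imwrite('pics/c12.png',np.hstack([a,b]))
E
```

```text
23.4 [ 0.5174 -0.2047  0.1714] [-0.    0.18 -0.82] 0.016615167232857622 [ 1.2e-03 -3.0e-04 -1.0e+00]
```

View pics/c12.png

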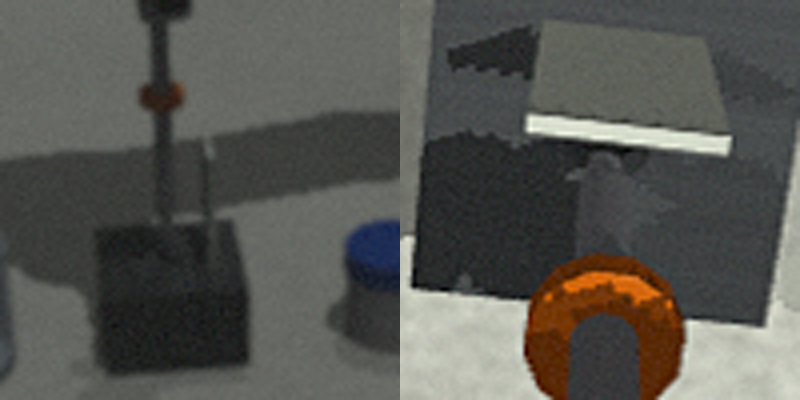

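{"api": "drive_tool", "payload": {"targets": [[[0, 0.05, 0, 0, 0, 0], [0, 0.05, -0.3, 0, 0, 0], [0, 0.05, -0.6, 0, 0, 0], [0, 0.05, -0.9, 0, 0, 0], [0, 0.05, -1.2, 0, 0, 0], [0, 0.05, -1.5, 0, 0, 0], [0, 0.05, -1.8, 0, 0, 0], [0, 0.05, -1.8, 0, 0, 0]]]}}

```text
time: 24.3
position: [0.5166, -0.2039, 0.1523]
tool_rot: [[0.955, -0.001, 0.295], [-0.295, 0.0, 0.955], [-0.001, -1.0, -0.0]]
force: [-0.7, -0.3, -1.5]
finger_gap: 0.0166
```

```bash
python3 w.py 13
python3 - <<'E'
from h import *
im,d=read_camera('scene');w=np.load('wrist13.npz')['im']
a=cv2.resize(im[100:200,210:310],(400,400),interpolation=cv2.INTER_CUBIC)
b=cv2.resize(w[160:260,231:331],(400,400),interpolation=cv2.INTER_CUBIC)
cv2.imwrite('pics/c13.png',np.hstack([a,b]))
E
```

```text
24.35 [ 0.5168 -0.204   0.1525] [ 0.36  0.03 -1.33] 0.01682210298370731 [-5.e-04  0.e+00 -1.e+00]
```

View pics/c13.png

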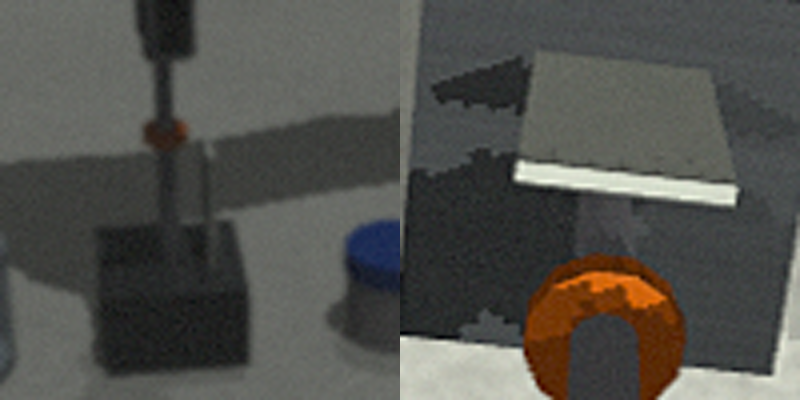

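{"api": "drive_tool", "payload": {"targets": [[[0, 0, -0.2, 0, 0, 0], [0, 0, -0.4, 0, 0, 0], [0, 0, -0.6, 0, 0, 0], [0, 0, -0.8, 0, 0, 0], [0, 0, -1.0, 0, 0, 0], [0, 0, -1.0, 0, 0, 0]]]}}

```text
time: 25.0
position: [0.5168, -0.2039, 0.1425]
tool_rot: [[0.955, -0.001, 0.295], [-0.295, 0.0, 0.955], [-0.001, -1.0, 0.0]]
force: [0.7, -0.4, -1.6]
finger_gap: 0.0166
```

Free entry. Down to about 2 mm above the bottom.

{"api": "drive_tool", "payload": {"targets": [[[0, 0, -0.2, 0, 0, 0], [0, 0, -0.5, 0, 0, 0], [0, 0, -0.8, 0, 0, 0], [0, 0, -1.1, 0, 0, 0], [0, 0, -1.4, 0, 0, 0], [0, 0, -1.7, 0, 0, 0], [0, 0, -1.9, 0, 0, 0], [0, 0, -1.9, 0, 0, 0]]]}}

```text
time: 25.8
position: [0.5168, -0.2039, 0.1235]
tool_rot: [[0.955, -0.001, 0.295], [-0.295, 0.0, 0.955], [-0.001, -1.0, -0.0]]
force: [1.0, 0.4, -1.1]
finger_gap: 0.0167
```

{"api": "drive_tool", "payload": {"targets": [[[0, 0, -0.05, 0, 0, 0], [0, 0, -0.1, 0, 0, 0], [0, 0, -0.15, 0, 0, 0], [0, 0, -0.15, 0, 0, 0], [0, 0, -0.15, 0, 0, 0]]], "grip_force": 20}}

```text
time: 26.3
position: [0.517, -0.204, 0.1223]
tool_rot: [[0.955, 0.0, 0.295], [-0.295, 0.0, 0.955], [0.0, -1.0, 0.0]]
force: [-0.2, -0.3, -0.4]
finger_gap: 0.0167
```

{"api": "drive_tool", "payload": {"targets": [[[0, 0, -0.05, 0, 0, 0], [0, 0, -0.1, 0, 0, 0], [0, 0, -0.1, 0, 0, 0]]]}}

```text
time: 26.6
position: [0.5171, -0.2041, 0.1214]
tool_rot: [[0.955, 0.0, 0.295], [-0.295, -0.0, 0.955], [0.0, -1.0, 0.0]]
force: [-0.5, 0.1, 1.7]
finger_gap: 0.0174
```

{"api": "drive_tool", "payload": {"targets": [[[0, 0, 0, 0, 0, 0], [0, 0, 0, 0, 0, 0], [0, 0, 0, 0, 0, 0], [0, 0, 0, 0, 0, 0], [0, 0, 0, 0, 0, 0], [0, 0, 0, 0, 0, 0], [0, 0, 0, 0, 0, 0], [0, 0, 0, 0, 0, 0]]], "hand": 1}}

```text
time: 27.4
position: [0.517, -0.204, 0.1213]
tool_rot: [[0.955, -0.0, 0.295], [-0.295, 0.0, 0.955], [-0.0, -1.0, 0.0]]
force: [-0.1, -0.0, -0.1]
finger_gap: 0.0853
```

```bash
python3 w.py 14; python3 g.py 14
```

```text
27.45 [ 0.517  -0.204   0.1213] [-0.33 -0.46 -0.31] 0.08534587996606294 [ 1.e-04  0.e+00 -1.e+00]
blue [ 281    0   97   82 6630] [329.1  36.5] [ 0.4316 -0.1654  0.16  ]
blue [ 261  329   45   38 1332] [283.3 347. ] [ 0.5176 -0.2038  0.16  ]
orange [262 229  42  34 784] [281.8 242.6] [ 0.5277 -0.2067  0.06  ]
```

View pics/wrist14.png

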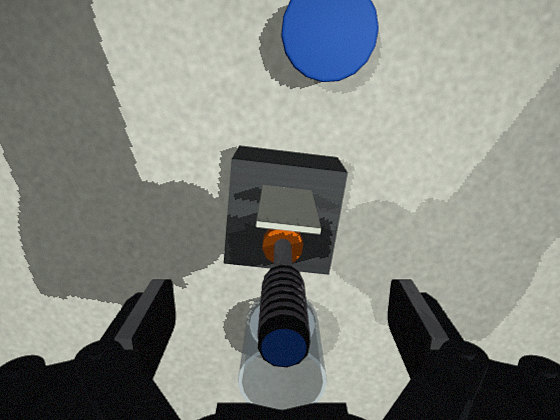

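Released and standing. I raise the hand clear.

{"api": "drive_tool", "payload": {"targets": [[[0, 0, 1, 0, 0, 0], [0, 0, 2.5, 0, 0, 0], [0, 0, 5, 0, 0, 0], [0, 0, 8, 0, 0, 0], [0, 0, 11, 0, 0, 0], [0, 0, 14, 0, 0, 0], [0, 0, 16, 0, 0, 0], [0, 0, 18, 0, 0, 0], [0, 0, 18, 0, 0, 0], [0, 0, 18, 0, 0, 0]]]}}

```text
time: 28.45
position: [0.5169, -0.204, 0.3016]
tool_rot: [[0.955, 0.001, 0.295], [-0.295, -0.0, 0.955], [0.001, -1.0, 0.0]]
force: [1.0, 0.1, -0.3]
finger_gap: 0.0857
```

```bash
python3 w.py 15; python3 g.py 15
python3 - <<'E'
from h import *
im,d=read_camera('scene');C=cam('scene')
hsv=cv2.cvtColor(im,cv2.COLOR_BGR2HSV)[100:200,210:310]
m=cv2.inRange(hsv,(3,100,40),(25,255,255)); k,l,s,c=cv2.connectedComponentsWithStats(m); print(s[1:],c[1:]+[210,100])
for z in(.008+.068,): print(proj(C,[.5178,-.2035,z+.0035]), proj(C,[.5178,-.2035,z]))
cv2.imwrite('pics/c15.png',cv2.resize(im[80:220,160:340],(720,560),interpolation=cv2.INTER_CUBIC))
E
```

```text
28.5 [ 0.5165 -0.2038  0.3008] [-0.24 -0.01 -1.34] 0.08529787796140449 [-8.e-04  3.e-04 -1.e+00]
blue [ 282   22   51   56 2238] [306.9  49.3] [ 0.4262 -0.1574  0.16  ]
blue [272 181  20  18 290] [281.4 189.5] [ 0.518  -0.2043  0.16  ]
orange [271 155  22  17 221] [281.5 162.5] [ 0.52   -0.2048  0.06  ]
[[36 45 11  7 53]] [[251.24528302 147.94339623]]
(np.float64(252.31389319746015), np.float64(147.94532727439346)) (np.float64(252.38181996798008), np.float64(149.572621356511))
```

View pics/c15.png

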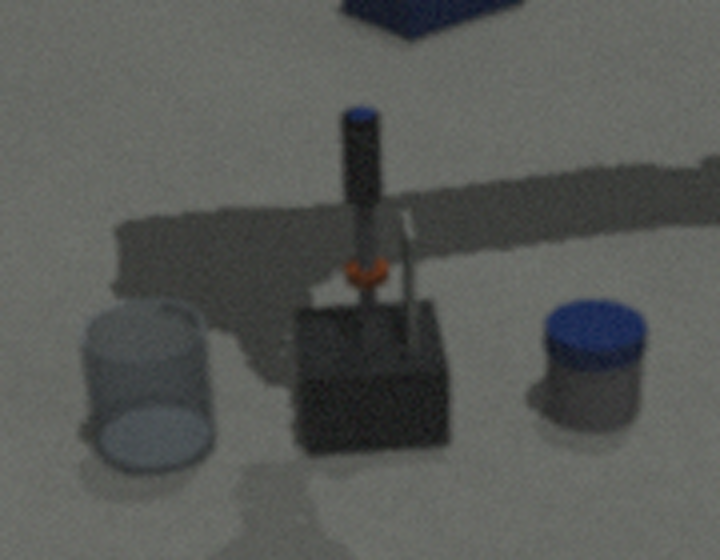

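The gauge stands upright in its stand, with its top at (0.518, −0.204), 0.16 m up. The ring is at row 147.9 in the scene view, and 147.9 is also what a 68 mm depth predicts. The hand is clear, so I'm handing in.

```bash
python3 -c "
from rig import manip; print(manip.hand_in(), manip.state()['time'])"
```

```text
the job is handed in; nothing more can be done
the job is handed in; nothing more can be done
```

The job is done and handed in at about 28.5 s of the 69 s allowed. The well measured about 68 mm deep.

- **Gauging:** I took the gauge by its handle and lowered it into the brass-rimmed well in 1 mm steps. The ring slid with about 2.5–3 N of net force. The nose met the bottom at about 68 mm, worked out from the arm's height. I held it there for about 0.5 s at 10.4 N on the wrist; allowing for the ring's friction and the gauge's weight, that is roughly 7–11 N on the nose. The picture taken while pressing showed the ring on the block's face.
- **Return:** I drew the gauge out and lowered it into the stand. It touched bottom at 1.7 N, at the same arm height as when I first gripped it. I then released it and raised the hand 18 cm clear.
- **Last checks:** The gauge's top is within about 1 mm of where it started, and it stands upright. The ring's position in the scene view matches the 68 mm reading to within a pixel in height. The beaker and jar look unmoved. I did not look at the tubes again after the pressing picture, but the gauge's path stayed clear of them.
- **Disagreements:** The camera views differed by 1–2 mm on where the nose and well were. I split the difference, and the gauge went into the well and the stand with no sideways force above the sensor's noise.

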